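# Snap the gear cover onto the honing machine

### The arm

A 7-joint arm with a two-finger parallel gripper is mounted at the origin on the work surface. World frame = base frame: x ahead of the robot, y to its left, z up, the work surface at z = 0. Lengths are in m, angles in rad, forces in N, time in s.
With the tool pointing down it reaches from about 0.4 to 0.875 m from the base axis. Payload 19.3 kg.
Tool frame: the origin (TCP) lies between the finger pads; the fingertips stand bot.tcp_to_tips ahead of it and the grasp point (between the pads) is the TCP (bot.tcp_to_tips is the distance from the TCP to the fingertips, in m); z points along the fingers, y is the line along which they close (so a half turn about z gives the same grasp; the last joint's range is limited). The gripper opens to 85 mm and grips with 20 to 120 N. Pads are 22 mm wide; open, the fingers measure 114 mm over their backs; the gripper's body (76 mm by 85 mm) begins 54 mm behind the grasp point. The pads swing forward as they close: fully open they stand 13 mm farther back than shut.
Start: joints at [1.161, 0.521, -0.036, 1.599, 0.021, 1.021, -0.113], TCP at [0.208, -0.589, 0.25] pointing down, gripper open.
Joint ranges: [-2.91, 2.91], [-0.3, 2.13], [-1.5, 1.42], [0.17, 2.43], [-1.26, 4.41], [0.16, 1.93], [-2.52, 2.52]. Speed limits (rad/s): [1.89, 1.89, 2.39, 2.39, 3.01, 3.01, 3.01].

### API

Orientations are given as [roll, pitch, yaw] about the fixed x, y, z axes, in that order (R = Rz(yaw) Ry(pitch) Rx(roll)).
In Python, from workcell import telemetry, grab_frame, bot gives the robot as it stands. The module is installed in compiled form; this text tells all that it offers.
- The arm moves only by the shell command python3 -m crank 'ROWS' [FORCE]. ROWS is text: rows parted by semicolons, each of 7 numbers parted by spaces: the finger opening in m, from 0 to 0.0854, then the shift along the tool's x, y, z in m, then the turn, a rotation vector about the tool's x, y, z in degrees. A call has exactly 8 rows; each row shifts and turns the commanded pose from where the row before left it, along the tool's axes as they then stand; what a row does not reach is not made up. A row lasts 1/12 s, in which the tool goes at most 41.7 mm and 7.16 degrees, less where a joint would pass 70% of its speed; a pose out of reach is approached as far as the arm can. A call with a gripper value outside its range is refused whole. The fingers move at their own pace and stop on an object; FORCE is the grip in N (left out, the last holds). Time passes only in rows, so rows that do not move let the fingers close, or fill a call up. It gives the time, the measured TCP pose, the force, the opening and the grip force at its end, in the units of the state.
- telemetry.observe(): the state, without advancing time (a new reading comes with each control period).
- grab_frame(name): name is "scene" or "top"; returns a dict with "pixels" (384x512x3 uint8, red, green, blue), "depth" (384x512 float32, m along the optical axis (not along the pixel's ray), 0 where there is no reading), "vertical_fov" (degrees; the focal length in pixels is half the picture's height over the tangent of half this angle, whatever the lens; pixels are square), "cx", "cy" (the principal point, pixels), "distortion" ([k1, k2, p1, p2, k3] as OpenCV has them; the pictures are not rectified), "R" (3x3) and "t" (3): a world point X has camera coordinates R X + t. Camera axes: x right, y down, z forward; pixel columns grow to the right and rows downward; lengths in m; the calibration is good to about 2 mm. A picture is of the moment at which its call begins.
- bot.job_done(): hands the job in; it is judged then, once.
The state is a dict: "clock": time; "qpos": joint angles; "qd": joint speeds; "joint_efforts": joint torques, N m; "position": TCP position; "tool_rot": TCP orientation; "force": force on the tool from outside, world axes, zero at the start; "moment": the same for the moment, N m; "grip_width": finger opening in m; "finger_force": force on a finger pad.
Only numpy, scipy, OpenCV 4.12 (cv2) and the standard library are available. Lean on these libraries where they do the work, as an engineer would, in place of code of your own. Each camera call takes 0.05 s, during which the arm holds its last target. There are 200 camera calls.

### The job

Close the honing machine: lift the red cover by its black bar handle, set its four holes over the four white snap studs of the open gear case (either way round fits), and press it down all round until every stud has clicked through and the cover sits flush on all four. Keep the cover level as it goes, never loading the rubber-mounted studs with more than 30 N, and leave everything else on the bench where it is.

Things in the scene. Friction and masses are not known exactly. Their poses are not given: they have to be found in the camera images.
- case: Honing machine, fixed to the bench: open grey gear case 120 x 160 mm (its x by y), walls 36 mm high, gears inside; on its +x side a green motor and wooden strop wheel, up to 86 mm high, reaching x = 140 mm. Origin: on the bench under the case's centre, z up. Four white snap studs at (x, y) = (+-42, +-60) mm on black 24 mm square bosses, tops 44 mm high, each with an orange rubber washer.
- cover: Red cover plate 120 x 160 mm (x by y), 5 mm thick, 0.22 kg, lying flat. Origin: centre of its underside, z up. At its centre a black bar handle, 70 mm long along y, 14 mm wide along x, its top 31 mm above the underside. Four square 13 mm holes at (x, y) = (+-42, +-60) mm. Four flat yellow dots, the places to press, at (+-40, +-38) mm. A half turn gives the same fit.
- frame (a joint): The frame under the four studs and their bosses rides in the case on rubber mounts: it sinks straight down by this much (m) under load, 0.25 mm for every 10 N of push and cover weight, and springs back; 0 when unloaded. The readings are too coarse to steer by: go by the force felt at the tool.
- stud0 (a point): Stud at (-42, 60) mm in the case's frame; point on its axis at the boss top, 44 mm above the bench (heights below are from here). White core 9.6 mm thick, tip at 20 mm; two sprung barbs (towards the case's +x and -x): ramps from 9 mm across at 14 mm height to 17 mm across at 8 mm, flat lips below at 6.5 mm. An orange rubber washer, free top at 4.5 mm, can be squeezed down to the hard boss.
- stud1 (a point): Like stud0, at (42, 60) mm. A cover laid loosely on the studs has its underside about 10 to 11 mm up. To click, the cover's underside must be pressed below 1.5 mm, squeezing the washer; then the barbs spring out and the washer holds the cover up against the lips at about 1.5 mm (not clicked, it springs back to over 3 mm).
- stud2 (a point): Like stud0, at (42, -60) mm. Each stud takes roughly 10 to 15 N right at it to click; a push of 17 to 23 N on one press dot clicks the stud beside it, while pushing all four at once takes close to 30 N or more. Below the click the cover meets the hard boss and the push rises fast.
- stud3 (a point): Like stud0, at (-42, -60) mm.
- hole0 (a point): Centre of hole 0 at the cover's underside, at (-42, 60) mm in the cover's frame.
- hole1 (a point): Centre of hole 1 at the cover's underside, at (42, 60) mm in the cover's frame.
- hole2 (a point): Centre of hole 2 at the cover's underside, at (42, -60) mm in the cover's frame.
- hole3 (a point): Centre of hole 3 at the cover's underside, at (-42, -60) mm in the cover's frame.
- pad0 (a point): Yellow press dot 0 on the cover's top face (18 mm across, flat), beside hole 0, at (-40, 38) mm in the cover's frame, 5 mm above its underside. Closed fingertips fit here between handle and stud if the line along which the fingers close lies along the cover's x.
- pad1 (a point): Yellow press dot 1 on the cover's top face (18 mm across, flat), beside hole 1, at (40, 38) mm in the cover's frame, 5 mm above its underside. Closed fingertips fit here between handle and stud if the line along which the fingers close lies along the cover's x.
- pad2 (a point): Yellow press dot 2 on the cover's top face (18 mm across, flat), beside hole 2, at (40, -38) mm in the cover's frame, 5 mm above its underside. Closed fingertips fit here between handle and stud if the line along which the fingers close lies along the cover's x.
- pad3 (a point): Yellow press dot 3 on the cover's top face (18 mm across, flat), beside hole 3, at (-40, -38) mm in the cover's frame, 5 mm above its underside. Closed fingertips fit here between handle and stud if the line along which the fingers close lies along the cover's x.
- gouge_wide: Bystander: wide carving gouge, wooden handle, 210 mm long, 28 mm thick, lying on the bench between the two sides. Origin under its ferrule.
- gouge_narrow: Bystander: narrow carving gouge, 210 mm long, lying on the far right part of the bench.
- mallet: Bystander: dark wooden carving mallet, 300 mm long, 84 mm thick, lying at the left.
- relief: Bystander: pale carved wood blank 90 x 160 x 25 mm, far middle.
- oil_can: Bystander: closed can with yellow band, 56 mm across, 80 mm high, near left.
- paste_bar: Bystander: green bar of honing paste 40 x 100 x 28 mm, near the robot, left.
- clamp: Bystander: red and black bar clamp lying at the right, 240 mm long, 26 mm high.
- tenon: Bystander: brown wood offcut 50 x 50 x 30 mm, near the robot, right.
Things that resemble listed ones, but are neither listed nor needed, are in the scene too. Of the things shaped like the cover, the red one is meant.

How it is judged:
On the way, in this order (a step that is already met when the one before it is completed fails the run):
1. the cover has been lifted off the bench (height (world z) of cover above 0.035 m), for 0.1 s.
2. the cover lies over the case with all four stud tips through its holes (horizontal distance between cover and case below 0.005 m and angle between the x axis of cover and the x axis of case, either way round below 0.08 rad and z of each of hole0, hole1, hole2, hole3 in the frame of stud0 below 0.018 m), for 0.1 s.
3. every stud has clicked through (horizontal distance between cover and case below 0.005 m and angle between the x axis of cover and the x axis of case, either way round below 0.08 rad and z of each of hole0, hole1, hole2, hole3 in the frame of stud0 below 0.003 m), for 0.2 s.
At the end, for the whole second after the job is handed in: The cover is on the case, centred within 5 mm and square within 0.08 rad (either way round), each of its four holes' underside less than 3 mm above its boss top (caught under that stud's lips: about 1.5 mm when clicked), at rest and let go (all of step 3 and linear speed of cover below 0.01 m/s); the robot touches nothing.
It fails at once if the studs are loaded with more than 30 N besides the cover's weight (their frame sinks over 0.85 mm) (value of joint frame above 0.00085 m).
It fails at once if the cover is tilted by more than 0.2 rad (11 degrees) (angle between cover's own z axis and vertical above 0.2 rad).
It fails at once if the robot pushes on the machine itself with more than 15 N (contact force between the arm and case above 15 N).
It fails at once if something else on the bench is moved by more than 20 mm (distance of any of gouge_wide, gouge_narrow, mallet, relief, oil_can, paste_bar, clamp, tenon from where it was at the start of the episode above 0.02 m).
It also fails if it takes over 72 s, if anything falls off the work surface, if the arm or the gripper's body presses on something with over 40 N, if the wrist force passes 120 N, or if a joint passes its speed limit or range.

## Working session

There is one attempt and no reset: what is moved stays moved. The work goes in short steps, Python scripts to look and compute and a shell command to move; the robot and the scene stay as the last step left them, time stands still between calls to the robot, and variables do not carry over. Pictures are saved under pics/ and viewed, at most 10 in all, crops included, and the job is handed in when it is done.

```bash
mkdir -p pics; cat > h.py <<'E'
import numpy as np, cv2
from workcell import telemetry, grab_frame, bot
def K(f):
    h=f["pixels"].shape[0]; fl=h/2/np.tan(np.radians(f["vertical_fov"])/2)
    return np.array([[fl,0,f["cx"]],[0,fl,f["cy"]],[0,0,1.]])
def world(f):
    """world coords of every pixel from depth"""
    h,w=f["depth"].shape; u,v=np.meshgrid(np.arange(w),np.arange(h))
    p=cv2.undistortPoints(np.stack([u,v],-1).reshape(-1,1,2).astype(float),K(f),np.array(f["distortion"],float)).reshape(h,w,2)
    c=np.dstack([p,np.ones((h,w))])*f["depth"][...,None]
    return (c-np.array(f["t"]))@np.array(f["R"])
def save(n,im): cv2.imwrite("pics/"+n,cv2.cvtColor(im,cv2.COLOR_RGB2BGR))
E
python3 - <<'E'
from h import *
for n in("scene","top"):
    f=grab_frame(n); save(n+"0.png",f["pixels"]); np.savez("/tmp/"+n+"0.npz",**f)
    print(n,f["vertical_fov"],f["distortion"],-np.array(f["R"]).T@f["t"])
s=telemetry.observe(); print(s["position"],s["tool_rot"],s["force"],bot.tcp_to_tips)
E
```

```text
scene 57.800540489870585 [0.03462638 0.         0.         0.         0.        ] [1.04091777 0.37849047 1.02489975]
top 49.484324775852286 [0.05319648 0.         0.         0.         0.        ] [ 1.97838340e-01 -1.23762652e-03  1.54428703e+00]
[ 0.208211   -0.58899968  0.24980968] [-3.14059397e+00  6.93625725e-05  3.39809458e-01] [ 0.33793242 -0.72570482 -0.48557602] 0.019
```

View pics/top0.png

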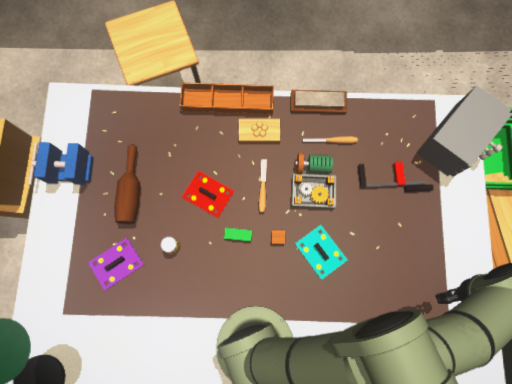

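View pics/scene0.png

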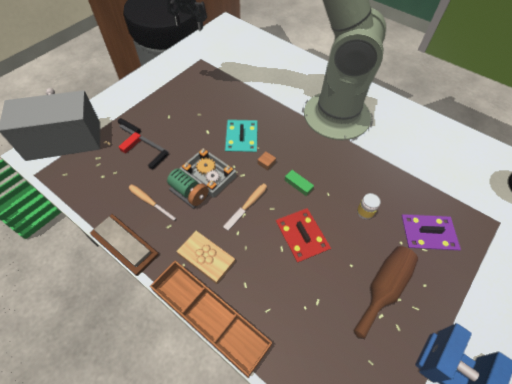

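Possible covers in the top picture are purple (115,263), red (208,194) and cyan (321,251). I choose the red one at (208,194). The case is at (314,190), with its motor on the upper side (321,163). Next I measure both from depth and check one close crop.

```bash
cat > meas.py <<'E'
from h import *
def rect(P):
    (c,s,a)=cv2.minAreaRect((P[:,:2]*1000).astype(np.float32)); return np.round(c,1),np.round(s,1),round(a,1)
def masks(f,W):
    hsv=cv2.cvtColor(f["pixels"],cv2.COLOR_RGB2HSV); H,S,V=[hsv[...,i].astype(int) for i in range(3)]
    red=((H<7)|(H>173))&(S>170)&(V>120); yel=(H>20)&(H<35)&(S>150)&(V>150)
    return H,S,V,red,yel
def near(W,x,y,r): return np.hypot(W[...,0]-x,W[...,1]-y)<r
E
python3 - <<'E'
from meas import *
tiles=[]
for n in("top","scene"):
    f=np.load(f"/tmp/{n}0.npz"); W=world(f); H,S,V,red,yel=masks(f,W)
    c=(W[194,190] if n=="top" else W[240,292]); g=(W[190,314] if n=="top" else W[172,206])
    print(n,"approx",c,g)
    m=near(W,*c[:2],.13)
    P=W[m&(red|yel)&(W[...,2]<.02)]; print("red",rect(P),len(P),P[:,2].mean())
    k,L,st,ce=cv2.connectedComponentsWithStats((m&yel).astype(np.uint8))
    for i in range(1,k):
        if st[i,4]>5: q=W[L==i]; print(" dot",st[i,4],np.round(q.mean(0)*1000,1))
    q=W[m&(V<60)&(W[...,2]>.02)&(W[...,2]<.06)]; print(" handle",len(q),rect(q) if len(q)>3 else 0,q[:,2].max() if len(q) else 0)
    m=near(W,*g[:2],.14)
    P=W[m&(W[...,2]>.026)&(W[...,2]<.043)&(S<70)]; print("case",rect(P),len(P))
    w=m&(S<50)&(V>190)&(W[...,2]>.04)&(W[...,2]<.075); k,L,st,ce=cv2.connectedComponentsWithStats(w.astype(np.uint8))
    for i in range(1,k): print(" white",st[i,4],np.round(W[L==i].mean(0)*1000,1))
    w=m&(H<18)&(H>7)&(S>150)&(V>150)&(W[...,2]>.038)&(W[...,2]<.06); k,L,st,ce=cv2.connectedComponentsWithStats(w.astype(np.uint8))
    for i in range(1,k):
        if st[i,4]>2: print(" orange",st[i,4],np.round(W[L==i].mean(0)*1000,1))
    u,v=((205,195),(314,185))if n=="top" else ((303,235),(205,180))
    for x,y in(u,v): tiles.append(cv2.resize(f["pixels"][y-37:y+38,x-50:x+50],(400,300),interpolation=cv2.INTER_CUBIC))
save("crop.png",np.vstack([np.hstack(tiles[:2]),np.hstack(tiles[2:])]))
E
```

```text
top approx [0.53617795 0.26321468 0.00063908] [ 0.5593209  -0.20259395  0.0316283 ]
red (array([541.8, 200.8]), array([154.1, 122.8]), 61.7) 1024 0.004091528727051964
 dot 17 [592.5 211.    3.2]
 dot 17 [556.9 144.5   5.5]
 dot 16 [522.3 248.5   4.5]
 dot 18 [487.1 182.5   3.8]
 handle 0 0 0
case (array([ 589.8, -202.2]), array([161.5, 188.7]), 88.8) 378
 white 10 [ 658.8 -168.1   53.6]
 white 2 [ 657.4 -132.4   53.2]
 white 1 [ 522.3 -141.3   52.9]
 orange 17 [ 593.5 -138.2   48.2]
 orange 5 [ 515.5 -248.1   47.8]
 orange 3 [ 511.4 -254.9   50.8]
 orange 6 [ 505.8 -137.7   47.5]
scene approx [0.57882735 0.1840915  0.00360704] [ 0.56592546 -0.20122895  0.02742198]
red (array([539.5, 196.9]), array([158.1, 118.9]), 61.6) 1201 0.0049968516350377395
 dot 7 [558.6 147.9   5.5]
 handle 38 (array([547.1, 197.9]), array([62.4,  7.2]), 65.7) 0.0324124205933703
case (array([ 595. , -199.7]), array([162. , 195.3]), 88.6) 430
 white 1 [ 603.9 -261.2   56.7]
 white 2 [ 605.8 -142.    55. ]
 white 1 [ 659.7 -133.2   50.8]
 orange 14 [ 519.3 -254.3   48. ]
 orange 18 [ 602.4 -254.9   48.8]
 orange 16 [ 520.6 -133.8   48.4]
 orange 18 [ 605.2 -136.7   48.5]
```

View pics/crop.png

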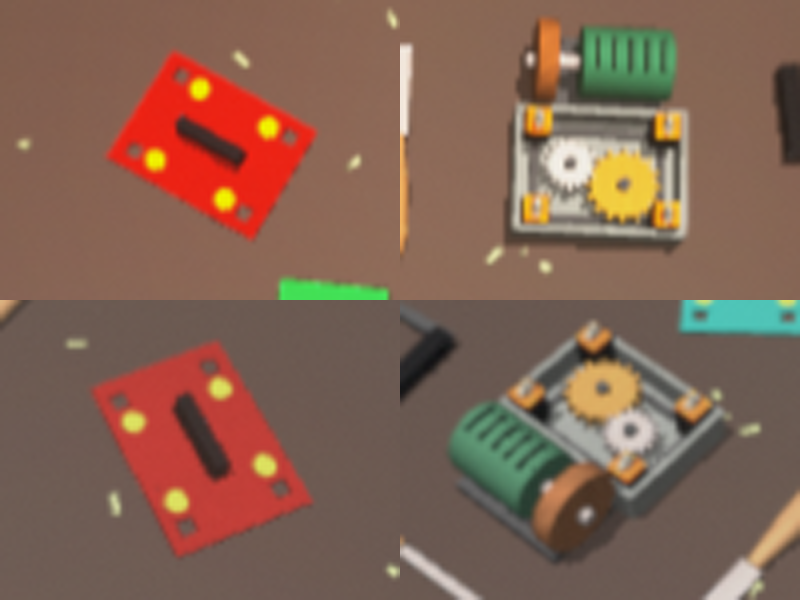

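The crop shows the red plate with four yellow dots and the black handle, so it is the right cover. It is centred near (540,197) mm at yaw about -28°. The case is near (562,-201) mm at yaw about -1°. I start moving over the cover.

```bash
R="" ; 
python3 -m crank '0.06 .024 -.0263 0 0 0 0; 0.06 .024 -.0263 0 0 0 0; 0.06 .024 -.0263 0 0 0 0; 0.06 .024 -.0263 0 0 0 0; 0.06 .024 -.0263 0 0 0 0; 0.06 .024 -.0263 0 0 0 0; 0.06 .024 -.0263 0 0 0 0; 0.06 .024 -.0263 0 0 0 0'
python3 -m crank '0.06 .024 -.0263 0 0 0 0; 0.06 .024 -.0263 0 0 0 0; 0.06 .024 -.0263 0 0 0 0; 0.06 .024 -.0263 0 0 0 0; 0.06 .024 -.0263 0 0 0 0; 0.06 .024 -.0263 0 0 0 0; 0.06 .024 -.0263 0 0 0 0; 0.06 .024 -.0263 0 0 0 0'
python3 -m crank '0.06 .024 -.0263 0 0 0 0; 0.06 .024 -.0263 0 0 0 0; 0.06 .024 -.0263 0 0 0 0; 0.06 .024 -.0263 0 0 0 0; 0.06 .024 -.0263 0 0 0 0; 0.06 .024 -.0263 0 0 0 0; 0.06 .024 -.0263 0 0 0 0; 0.06 .024 -.0263 0 0 0 0'
python3 -m crank '0.06 0 0 0 0 0 -5.3; 0.06 0 0 0 0 0 -5.3; 0.06 0 0 0 0 0 -5.3; 0.06 0 0 0 0 0 -5.3; 0.06 0 0 0 0 0 -5.3; 0.06 0 0 0 0 0 -5.3; 0.06 0 0 0 0 0 -5.3; 0.06 0 0 0 0 0 -5.3'
```

```text
clock: 0.77
position: [0.3194, -0.3252, 0.2502]
tool_rot: [-3.142, 0.0, 0.34]
force: [1.0, 0.2, -0.2]
grip_width: 0.0598
finger_force: 0.0
clock: 1.43
position: [0.4303, -0.0628, 0.2503]
tool_rot: [3.142, -0.0, 0.34]
force: [1.4, -0.8, -0.4]
grip_width: 0.0597
finger_force: 0.0
clock: 2.1
position: [0.5413, 0.1994, 0.25]
tool_rot: [3.141, 0.001, 0.34]
force: [0.7, -0.0, 1.0]
grip_width: 0.0603
finger_force: 0.0
clock: 2.77
position: [0.5409, 0.1977, 0.25]
tool_rot: [-3.141, 0.0, 1.084]
force: [0.4, 0.8, 0.1]
grip_width: 0.06
finger_force: 0.0
```

```bash
python3 -m crank '0.06 0 0 .03 0 0 0; 0.06 0 0 .03 0 0 0; 0.06 0 0 .03 0 0 0; 0.06 0 0 .03 0 0 0; 0.06 0 0 .03 0 0 0; 0.06 0 0 .03 0 0 0; 0.06 0 0 .03 0 0 0; 0.06 0 0 .011 0 0 0'
python3 -m crank '0.0 0 0 0 0 0 0; 0 0 0 0 0 0 0; 0 0 0 0 0 0 0; 0 0 0 0 0 0 0; 0 0 0 0 0 0 0; 0 0 0 0 0 0 0; 0 0 0 0 0 0 0; 0 0 0 0 0 0 0' 60
```

```text
clock: 3.43
position: [0.5392, 0.197, 0.0256]
tool_rot: [-3.139, 0.004, 1.08]
force: [-0.8, -0.5, 1.1]
grip_width: 0.0598
finger_force: 0.0
clock: 4.1
position: [0.542, 0.1982, 0.0312]
tool_rot: [3.14, -0.002, 1.079]
force: [-1.4, 0.1, 9.9]
grip_width: 0.013
finger_force: 59.7
```

```bash
python3 -m crank '0 0 0 -.005 0 0 0; 0 0 0 -.01 0 0 0; 0 0 0 -.018 0 0 0; 0 0 0 -.018 0 0 0; 0 0 0 -.018 0 0 0; 0 0 0 -.018 0 0 0; 0 0 0 -.018 0 0 0; 0 0 0 -.015 0 0 0' 60
python3 -m crank '0 -.0213 .0129 0 0 0 0; 0 -.0213 .0129 0 0 0 0; 0 -.0213 .0129 0 0 0 0; 0 -.0213 .0129 0 0 0 0; 0 -.0213 .0129 0 0 0 0; 0 -.0213 .0129 0 0 0 0; 0 -.0213 .0129 0 0 0 0; 0 -.0213 .0129 0 0 0 0'
python3 -m crank '0 -.0213 .0129 0 0 0 0; 0 -.0213 .0129 0 0 0 0; 0 -.0213 .0129 0 0 0 0; 0 -.0213 .0129 0 0 0 0; 0 -.0213 .0129 0 0 0 0; 0 -.0213 .0129 0 0 0 0; 0 -.0213 .0129 0 0 0 0; 0 -.0213 .0129 0 0 0 0'
python3 -m crank '0 0 0 0 0 0 -3.375; 0 0 0 0 0 0 -3.375; 0 0 0 0 0 0 -3.375; 0 0 0 0 0 0 -3.375; 0 0 0 0 0 0 -3.375; 0 0 0 0 0 0 -3.375; 0 0 0 0 0 0 -3.375; 0 0 0 0 0 0 -3.375'
python3 - <<'E'
from h import *
for n in("scene","top"):
    f=grab_frame(n); np.savez("/tmp/"+n+"1.npz",**f)
    save(n+"1.png",cv2.resize(f["pixels"],None,fx=1.5,fy=1.5))
a=[cv2.resize(np.load(f"/tmp/{n}1.npz")["pixels"][y-75:y+75,x-100:x+100],(400,300)) for n,x,y in(("top",314,190),("scene",205,165))]
save("p1.png",np.hstack(a))
E
```

```text
clock: 4.77
position: [0.5412, 0.1978, 0.152]
tool_rot: [3.14, -0.001, 1.08]
force: [-0.1, 0.4, -1.3]
grip_width: 0.0126
finger_force: 58.7
clock: 5.43
position: [0.5517, -0.0025, 0.1507]
tool_rot: [3.14, -0.0, 1.08]
force: [1.0, 0.4, -0.7]
grip_width: 0.0127
finger_force: 58.7
clock: 6.1
position: [0.5622, -0.2015, 0.1508]
tool_rot: [3.141, -0.0, 1.08]
force: [0.7, -0.6, -1.2]
grip_width: 0.0127
finger_force: 58.7
clock: 6.77
position: [0.5623, -0.2002, 0.1507]
tool_rot: [3.141, 0.001, 1.554]
force: [0.4, -0.0, -1.9]
grip_width: 0.0121
finger_force: 58.7
```

View pics/p1.png

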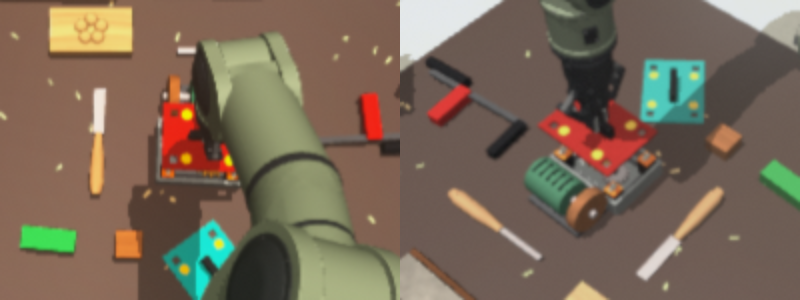

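Cover is held level over the case (scene crop at about (600,130)). Two of the four dots are visible in the top view, and three or four in the scene view. I now fit the cover and case poses in the same camera to get the correction.

```bash
cat > fit.py <<'E'
from meas import *
from scipy.optimize import least_squares, linear_sum_assignment
S_=6
def blobs(f,kind,ctr,r,amin):
    px=f["pixels"]; x0,y0,x1,y1=ctr[0]-r,ctr[1]-r,ctr[0]+r,ctr[1]+r
    im=cv2.resize(px[y0:y1,x0:x1],None,fx=S_,fy=S_,interpolation=cv2.INTER_CUBIC)
    hsv=cv2.cvtColor(im,cv2.COLOR_RGB2HSV); H,S,V=[hsv[...,i].astype(int) for i in range(3)]
    m=(H>21)&(H<36)&(S>110)&(V>130) if kind=="dot" else (H>9)&(H<21)&(S>140)&(V>140)
    k,L,st,ce=cv2.connectedComponentsWithStats(m.astype(np.uint8)); out=[]
    for i in range(1,k):
        if st[i,4]/S_**2>amin:
            c=cv2.convexHull(cv2.findContours((L==i).astype(np.uint8),0,1)[0][0]); M=cv2.moments(c)
            out.append([(M["m10"]/M["m00"]+.5)/S_-.5+x0,(M["m01"]/M["m00"]+.5)/S_-.5+y0,st[i,4]/S_**2])
    return np.array(out)
def proj(f,P): return cv2.projectPoints(P,cv2.Rodrigues(np.array(f["R"],float))[0],np.array(f["t"],float),K(f),np.array(f["distortion"],float))[0][:,0]
def model(p,xy,z):
    c,s=np.cos(p[2]),np.sin(p[2]); return np.column_stack([p[0]+xy@[c,-s],p[1]+xy@[s,c],np.full(len(xy),z)])
DOT=np.array([[-40,38],[40,38],[40,-38],[-40,-38]])/1e3; STUD=np.array([[-42,60],[42,60],[42,-60],[-42,-60]])/1e3
def fit(f,B,xy,z,p0,tol=6):
    q=proj(f,model(p0,xy,z)); D=np.linalg.norm(B[:,None,:2]-q[None],axis=2); a,b=linear_sum_assignment(D)
    k=D[a,b]<tol; a,b=a[k],b[k]
    fun=lambda p:(proj(f,model(p,xy[b],z))-B[a,:2]).ravel()
    r=least_squares(fun,p0,loss="soft_l1",x_scale=[.01,.01,.1]); return r.x,len(a),fun(r.x).reshape(-1,2)
E
python3 - <<'E'
from fit import *
np.set_printoptions(precision=2,suppress=True)
def show(t,r): print(t,np.round(r[0][:2]*1000,1),"yaw",round(np.degrees(r[0][2]),2),"n",r[1],"res",r[2].round(2).tolist())
for n,cc,cd in(("top",(314,190),(314,185)),("scene",(205,175),(205,165))):
    f0=np.load(f"/tmp/{n}0.npz"); f1=np.load(f"/tmp/{n}1.npz")
    show(n+" case",fit(f0,blobs(f0,"or",cc,45,6),STUD,.048,[.562,-.201,-.02]))
    show(n+" cov0",fit(f0,blobs(f0,"dot",(208,194) if n=="top" else (303,235),45,6),DOT,.005,[.54,.197,-.49]))
    for z in(.126,): show(n+f" cov1 z{z}",fit(f1,blobs(f1,"dot",cd,45,4),DOT,z,[.562,-.201,-.02]))
    W=world(f1);H,S,V,red,yel=masks(f1,W);P=W[red&near(W,.562,-.201,.12)&(W[...,2]>.09)];print("z med",np.median(P[:,2]))
    A=np.c_[P[:,:2],np.ones(len(P))];g=np.linalg.lstsq(A[:],P[:,2],rcond=None)[0];print("tilt",g[:2])
print(telemetry.observe()["position"],telemetry.observe()["tool_rot"])
E
```

```text
top case [ 557.6 -200.7] yaw -1.01 n 3 res [[-0.03, 0.16], [0.1, -0.05], [-0.07, -0.1]]
top cov0 [539.5 196.5] yaw -28.03 n 4 res [[-0.03, -0.1], [0.01, 0.01], [0.01, 0.02], [0.01, 0.07]]
top cov1 z0.126 [ 561.3 -202.2] yaw -1.03 n 3 res [[-0.03, -0.02], [-0.24, -0.02], [0.28, 0.04]]
z med 0.1235782529790162
tilt [-0.11  0.  ]
scene case [ 561.  -198.1] yaw -1.09 n 4 res [[-0.0, -0.03], [0.07, 0.11], [-0.03, 0.08], [-0.03, -0.15]]
scene cov0 [539.3 196.6] yaw -27.92 n 4 res [[-0.06, 0.04], [0.12, 0.03], [0.01, -0.04], [-0.06, -0.02]]
scene cov1 z0.126 [ 562.9 -202.4] yaw -1.03 n 3 res [[0.05, 0.01], [-0.04, 0.02], [-0.0, -0.03]]
z med 0.12427382187042305
tilt [0.02 0.  ]
[ 0.56 -0.2   0.15] [3.14 0.   1.55]
```

```bash
python3 - <<'E'
from fit import *
def sil(f,pts,x0,y0,r):
    q=(proj(f,pts)-[x0,y0]+.5)*S_-.5; m=np.zeros((2*r*S_,2*r*S_),np.uint8)
    cv2.fillConvexPoly(m,cv2.convexHull(np.round(q*16).astype(np.int32)),1,shift=4); return m
def box(c,yaw,dx,dy,z0,z1):
    xy=np.array([[a*dx/2,b*dy/2] for a in(-1,1) for b in(-1,1)]); p=[c[0],c[1],yaw]
    return np.vstack([model(p,xy,z0),model(p,xy,z1)])
def pred(f,p,w):
    out=[]
    for c in model(p,STUD,.048):
        u=proj(f,c[None])[0]; x0,y0=np.round(u).astype(int)-12
        m=sil(f,box(c,p[2],w,w,.044,.0485),x0,y0,12)
        for b in(box(c,p[2],9.6e-3,9.6e-3,.0485,.064),np.vstack([box(c,p[2],.017,.0096,.0505,.052),box(c,p[2],.009,.0096,.0575,.058)])): m&=1-sil(f,b,x0,y0,12)
        n=cv2.blur(m.astype(np.float32),(S_,S_))>.5
        h=cv2.convexHull(np.vstack(cv2.findContours(n.astype(np.uint8),0,1)[0])); M=cv2.moments(h)
        out.append([(M["m10"]/M["m00"]+.5)/S_-.5+x0,(M["m01"]/M["m00"]+.5)/S_-.5+y0,n.sum()/S_**2])
    return np.array(out)
D=[]
for n,cc in(("top",(314,190)),("scene",(205,175))):
    f=dict(np.load(f"/tmp/{n}0.npz")); B=blobs(f,"or",cc,45,6); q=proj(f,model([.56,-.2,-.018],STUD,.048))
    d=np.linalg.norm(B[:,None,:2]-q[None],axis=2); a,b=linear_sum_assignment(d); k=d[a,b]<6; D.append((f,B[a[k]],b[k])); print(n,"areas",B[a[k]][:,2].round(1),b[k])
for w in(.018,.020,.022,.024):
  for sel in(D[:1],D[1:],D):
    fun=lambda p:np.concatenate([(pred(f,p,w)[b,:2]-B[:,:2]).ravel() for f,B,b in sel])
    r=least_squares(fun,[.56,-.2,-.018],x_scale=[.01,.01,.1],diff_step=[2e-3,5e-3,.2])
    print(w,np.round(r.x[:2]*1e3,1),np.degrees(r.x[2]).round(2),round(r.cost,3),np.concatenate([pred(f,r.x,w)[b,2] for f,B,b in sel]).round(1) if len(sel)>1 else "")
E
```

```text
top areas [32.9 24.  23. ] [1 2 0]
scene areas [19.2 21.4 20.4 21.5] [3 2 0 1]
0.018 [ 559. -201.] -0.81 0.031 
0.018 [ 558.1 -201.7] -1.25 0.064 
0.018 [ 558.5 -201.4] -0.94 0.177 [10.7  9.1  9.9 11.8 12.6 12.6 13.1]
0.02 [ 558.4 -200.6] -1.1 0.025 
0.02 [ 558.1 -201.6] -1.14 0.051 
0.02 [ 558.3 -201. ] -0.99 0.159 [15.3 14.7 15.7 15.3 16.9 16.4 17.6]
0.022 [ 558.4 -200.7] -0.98 0.025 
0.022 [ 558.3 -201.3] -1.1 0.049 
0.022 [ 558.3 -201. ] -1.12 0.122 [21.5 20.4 21.7 19.6 21.3 22.  23. ]
0.024 [ 558.4 -200.5] -1.02 0.025 
0.024 [ 558.8 -200.8] -1.01 0.044 
0.024 [ 558.6 -200.8] -1.02 0.088 [28.8 28.6 29.7 25.1 27.  26.9 28.1]
```

```bash
python3 -m crank '0 .0012 -.0037 0 0 0 0; 0 0 0 .01 0 0 0; 0 0 0 .01 0 0 0; 0 0 0 .01 0 0 0; 0 0 0 .01 0 0 0; 0 0 0 .01 0 0 0; 0 0 0 0 0 0 0; 0 0 0 0 0 0 0' 60
python3 - <<'E'
from fit import *
def show(t,r): print(t,np.round(r[0][:2]*1000,1),"yaw",round(np.degrees(r[0][2]),2),"n",r[1],"res",r[2].round(2).tolist())
t=[]
for n,c in(("top",(314,185)),("scene",(205,170))):
    f=grab_frame(n); show(n,fit(f,blobs(f,"dot",c,45,4),DOT,.0745,[.558,-.201,-.02]))
    t.append(cv2.resize(f["pixels"][c[1]-37:c[1]+38,c[0]-50:c[0]+50],(400,300),interpolation=cv2.INTER_CUBIC))
    W=world(f);H,S,V,red,yel=masks(f,W);print("z",np.median(W[red&near(W,.562,-.201,.12)&(W[...,2]>.05)][:,2]))
save("p2.png",np.hstack(t)); s=telemetry.observe(); print(s["position"],s["tool_rot"],s["force"],s["moment"])
E
```

```text
clock: 7.53
position: [0.5584, -0.1985, 0.0985]
tool_rot: [-3.14, -0.001, 1.551]
force: [0.4, -1.2, -2.2]
grip_width: 0.0128
finger_force: 58.7
top [ 557.7 -200.9] yaw -1.11 n 3 res [[-0.03, -0.07], [-0.03, 0.03], [0.06, 0.04]]
z 0.07148028722345426
scene [ 559.4 -200.6] yaw -1.11 n 2 res [[-0.03, -0.04], [0.03, 0.03]]
z 0.07265692459639186
[ 0.55891197 -0.19867396  0.0995166 ] [ 3.14124381e+00 -6.58506683e-05  1.55111295e+00] [ 0.10688004  0.14765828 -0.74050879] [-0.02197813  0.0308658  -0.00237026]
```

View pics/p2.png

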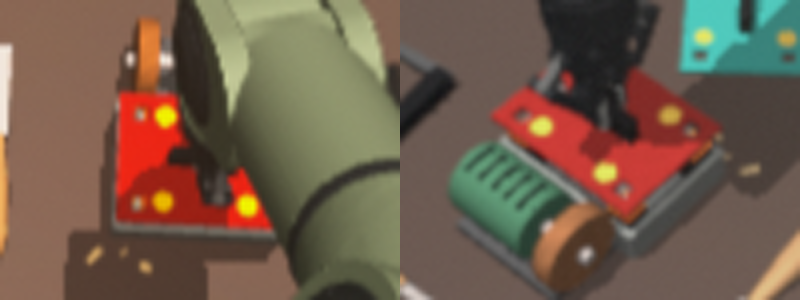

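The picture shows white studs under the holes at (140,115) and (138,205), and the pose fit agrees within 0.5 mm. I lower it gently.

```bash
python3 -m crank '0 0 0 .0015 0 0 0; 0 0 0 .0015 0 0 0; 0 0 0 .0015 0 0 0; 0 0 0 .0015 0 0 0; 0 0 0 .001 0 0 0; 0 0 0 .001 0 0 0; 0 0 0 0 0 0 0; 0 0 0 0 0 0 0' 60
python3 -c "
from workcell import *
s=telemetry.observe();print(s['position'],s['force'],s['moment'])"
```

```text
clock: 8.3
position: [0.5586, -0.1988, 0.0912]
tool_rot: [-3.141, -0.0, 1.551]
force: [-0.6, -0.2, -1.5]
grip_width: 0.0128
finger_force: 58.7
[ 0.55860179 -0.19876105  0.0912425 ] [-0.6017331  -0.24911474 -1.47792328] [-0.01359561  0.01678182  0.00881917]
```

```bash
python3 -m crank '0 0 0 .001 0 0 0; 0 0 0 .001 0 0 0; 0 0 0 .001 0 0 0; 0 0 0 .0005 0 0 0; 0 0 0 .0005 0 0 0; 0 0 0 0 0 0 0; 0 0 0 0 0 0 0; 0 0 0 0 0 0 0' 60
python3 -m crank '0 0 0 .0005 0 0 0; 0 0 0 .0005 0 0 0; 0 0 0 0 0 0 0; 0 0 0 0 0 0 0; 0 0 0 0 0 0 0; 0 0 0 0 0 0 0; 0 0 0 0 0 0 0; 0 0 0 0 0 0 0' 60
python3 -c "
from workcell import *
s=telemetry.observe();print(s['position'],s['force'],s['moment'])"
```

```text
clock: 8.97
position: [0.5587, -0.1987, 0.0873]
tool_rot: [3.142, -0.0, 1.551]
force: [-0.0, 0.5, -1.7]
grip_width: 0.0128
finger_force: 58.7
clock: 9.63
position: [0.5586, -0.1988, 0.0863]
tool_rot: [-3.141, -0.0, 1.551]
force: [-2.1, -0.5, -0.3]
grip_width: 0.0122
finger_force: 58.9
[ 0.5585882  -0.19876364  0.08625817] [-2.11009626 -0.46171745 -0.29159802] [0.06161005 0.31453674 0.12252494]
```

Underside is about 11 mm up with first contact, so I release, retract, close the fingers and go above pad1.

```bash
python3 -m crank '.05 0 0 0 0 0 0; .05 0 0 0 0 0 0; .05 0 0 0 0 0 0; .05 0 0 -.01 0 0 0; .05 0 0 -.015 0 0 0; .05 0 0 -.015 0 0 0; .05 0 0 -.015 0 0 0; .05 0 0 0 0 0 0' 60
python3 -m crank '0 .009 .010 0 0 0 0; 0 .009 .010 0 0 0 0; 0 .009 .010 0 0 0 0; 0 .009 .010 0 0 0 0; 0 0 0 0 0 0 0; 0 0 0 0 0 0 0; 0 0 0 0 0 0 0; 0 0 0 0 0 0 0' 60
python3 - <<'E'
from fit import *
t=[]
for n,c in(("top",(314,185)),("scene",(205,170))):
    f=grab_frame(n); r=fit(f,blobs(f,"dot",c,45,4),DOT,.060,[.558,-.201,-.02]); print(n,np.round(r[0][:2]*1000,1),np.degrees(r[0][2]),r[1])
    W=world(f);H,S,V,red,yel=masks(f,W);P=W[red&near(W,.558,-.201,.11)&(W[...,2]>.045)&(W[...,2]<.08)];A=np.c_[P[:,0]-.5585,P[:,1]+.2009,np.ones(len(P))];print("plane",np.linalg.lstsq(A,P[:,2],rcond=None)[0],len(P))
    t.append(cv2.resize(f["pixels"][c[1]-37:c[1]+38,c[0]-50:c[0]+50],(400,300),interpolation=cv2.INTER_CUBIC))
save("p3.png",np.hstack(t)); s=telemetry.observe(); print(s["position"],s["tool_rot"],s["force"])
E
```

```text
clock: 10.3
position: [0.5599, -0.199, 0.1447]
tool_rot: [3.138, 0.001, 1.551]
force: [1.0, -0.7, 1.5]
grip_width: 0.05
finger_force: 0.0
clock: 10.97
position: [0.5991, -0.1639, 0.1411]
tool_rot: [-3.141, 0.0, 1.551]
force: [0.2, -0.8, -0.1]
grip_width: -0.0001
finger_force: 0.0
top [ 557.4 -200.5] -1.2711142547538519 2
plane [-0.01355081  0.00422311  0.05871823] 599
scene [ 557.7 -201.8] -1.584977627696178 2
plane [0.00135349 0.00593127 0.05922272] 604
[ 0.59911413 -0.16397128  0.14124119] [-3.14134003e+00  1.83274701e-04  1.55046645e+00] [-0.050374   -0.6327939   0.16242979]
```

View pics/p3.png

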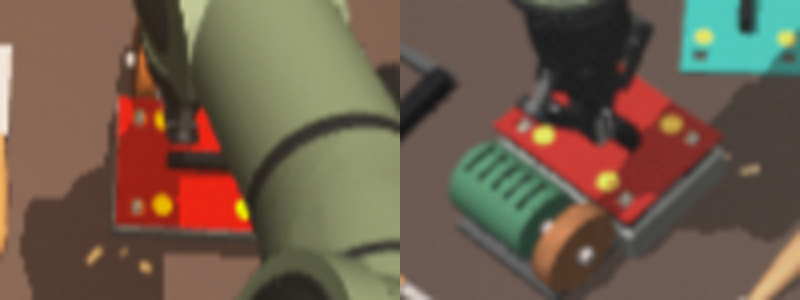

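The cover sits level on the studs, with studs through the holes at (138,117) and (135,205). Now I press pad1.

```bash
python3 -m crank '0 0 0 .01 0 0 0; 0 0 0 .01 0 0 0; 0 0 0 .01 0 0 0; 0 0 0 .01 0 0 0; 0 0 0 .01 0 0 0; 0 0 0 .008 0 0 0; 0 0 0 0 0 0 0; 0 0 0 0 0 0 0' 
python3 -m crank '0 0 0 .001 0 0 0; 0 0 0 .001 0 0 0; 0 0 0 .001 0 0 0; 0 0 0 .001 0 0 0; 0 0 0 .0005 0 0 0; 0 0 0 0 0 0 0; 0 0 0 0 0 0 0; 0 0 0 0 0 0 0'
```

```text
clock: 11.73
position: [0.5992, -0.1634, 0.0828]
tool_rot: [-3.141, -0.0, 1.551]
force: [-0.6, 0.2, -0.5]
grip_width: -0.0003
finger_force: 0.0
clock: 12.4
position: [0.5994, -0.1636, 0.0788]
tool_rot: [3.142, 0.0, 1.551]
force: [0.5, -0.4, -0.5]
grip_width: 0.0001
finger_force: 0.0
```

```bash
python3 -m crank '0 0 0 .0005 0 0 0; 0 0 0 .0005 0 0 0; 0 0 0 .0005 0 0 0; 0 0 0 0 0 0 0; 0 0 0 0 0 0 0; 0 0 0 0 0 0 0; 0 0 0 0 0 0 0; 0 0 0 0 0 0 0'  | grep -E "pos|force: \["
python3 -m crank '0 0 0 .0005 0 0 0; 0 0 0 .0005 0 0 0; 0 0 0 .0005 0 0 0; 0 0 0 0 0 0 0; 0 0 0 0 0 0 0; 0 0 0 0 0 0 0; 0 0 0 0 0 0 0; 0 0 0 0 0 0 0'  | grep -E "pos|force: \["
```

```text
position: [0.5995, -0.1635, 0.0775]
force: [-0.6, 0.6, 5.5]
position: [0.5994, -0.1635, 0.0758]
force: [1.5, -0.3, 1.8]
```

```bash
python3 -m crank '0 0 0 .0005 0 0 0; 0 0 0 .0005 0 0 0; 0 0 0 .0005 0 0 0; 0 0 0 0 0 0 0; 0 0 0 0 0 0 0; 0 0 0 0 0 0 0; 0 0 0 0 0 0 0; 0 0 0 0 0 0 0'  | grep -E "pos|force: \["
python3 -m crank '0 0 0 .0005 0 0 0; 0 0 0 .0005 0 0 0; 0 0 0 0 0 0 0; 0 0 0 0 0 0 0; 0 0 0 0 0 0 0; 0 0 0 0 0 0 0; 0 0 0 0 0 0 0; 0 0 0 0 0 0 0'  | grep -E "pos|force: \["
```

```text
position: [0.5996, -0.1635, 0.0745]
force: [0.4, 0.5, 6.7]
position: [0.5997, -0.1635, 0.0737]
force: [0.6, 0.8, 8.3]
```

```bash
python3 -m crank '0 0 0 .0005 0 0 0; 0 0 0 .0005 0 0 0; 0 0 0 0 0 0 0; 0 0 0 0 0 0 0; 0 0 0 0 0 0 0; 0 0 0 0 0 0 0; 0 0 0 0 0 0 0; 0 0 0 0 0 0 0'  | grep -E "pos|force: \["
python3 -m crank '0 0 0 .0005 0 0 0; 0 0 0 .0005 0 0 0; 0 0 0 0 0 0 0; 0 0 0 0 0 0 0; 0 0 0 0 0 0 0; 0 0 0 0 0 0 0; 0 0 0 0 0 0 0; 0 0 0 0 0 0 0'  | grep -E "pos|force: \["
```

```text
position: [0.5998, -0.1635, 0.0729]
force: [-0.5, 0.8, 11.6]
position: [0.5998, -0.1635, 0.072]
force: [-1.1, 1.5, 15.3]
```

```bash
python3 -m crank '0 0 0 .0005 0 0 0; 0 0 0 .0003 0 0 0; 0 0 0 0 0 0 0; 0 0 0 0 0 0 0; 0 0 0 0 0 0 0; 0 0 0 0 0 0 0; 0 0 0 0 0 0 0; 0 0 0 0 0 0 0'  | grep -E "pos|force: \["
```

```text
position: [0.5998, -0.1635, 0.0714]
force: [-1.8, 1.7, 18.1]
```

```bash
python3 -m crank '0 0 0 .0005 0 0 0; 0 0 0 0 0 0 0; 0 0 0 0 0 0 0; 0 0 0 0 0 0 0; 0 0 0 0 0 0 0; 0 0 0 0 0 0 0; 0 0 0 0 0 0 0; 0 0 0 0 0 0 0'  | grep -E "pos|force: \["
```

```text
position: [0.5999, -0.1635, 0.071]
force: [-2.9, 1.2, 19.0]
```

```bash
python3 -m crank '0 0 0 .0004 0 0 0; 0 0 0 0 0 0 0; 0 0 0 0 0 0 0; 0 0 0 0 0 0 0; 0 0 0 0 0 0 0; 0 0 0 0 0 0 0; 0 0 0 0 0 0 0; 0 0 0 0 0 0 0'  | grep -E "pos|force: \["
```

```text
position: [0.5998, -0.1637, 0.0704]
force: [-1.8, -0.2, 14.9]
```

```bash
python3 -m crank '0 0 0 .0004 0 0 0; 0 0 0 0 0 0 0; 0 0 0 0 0 0 0; 0 0 0 0 0 0 0; 0 0 0 0 0 0 0; 0 0 0 0 0 0 0; 0 0 0 0 0 0 0; 0 0 0 0 0 0 0'  | grep -E "pos|force: \["
```

```text
position: [0.5998, -0.1637, 0.0701]
force: [-1.3, 0.3, 17.0]
```

Click felt (force fell 19→15 N). Next is pad2.

```bash
python3 -m crank '0 0 0 -.01 0 0 0; 0 0 0 -.012 0 0 0; 0 -.025 0 0 0 0 0; 0 -.025 0 0 0 0 0; 0 -.026 0 0 0 0 0; 0 0 0 .007 0 0 0; 0 0 0 .006 0 0 0; 0 0 0 0 0 0 0'  | grep -E "pos|force: \["
python3 -m crank '0 0 0 .001 0 0 0; 0 0 0 .001 0 0 0; 0 0 0 .001 0 0 0; 0 0 0 0 0 0 0; 0 0 0 0 0 0 0; 0 0 0 0 0 0 0; 0 0 0 0 0 0 0; 0 0 0 0 0 0 0'  | grep -E "pos|force: \["
```

```text
position: [0.5972, -0.239, 0.0774]
force: [0.4, 0.2, -0.7]
position: [0.5979, -0.2396, 0.0753]
force: [-0.2, -0.5, 0.8]
```

```bash
python3 -m crank '0 0 0 .0005 0 0 0; 0 0 0 .0005 0 0 0; 0 0 0 .0005 0 0 0; 0 0 0 0 0 0 0; 0 0 0 0 0 0 0; 0 0 0 0 0 0 0; 0 0 0 0 0 0 0; 0 0 0 0 0 0 0'  | grep -E "pos|force: \["
python3 -m crank '0 0 0 .0005 0 0 0; 0 0 0 .0005 0 0 0; 0 0 0 0 0 0 0; 0 0 0 0 0 0 0; 0 0 0 0 0 0 0; 0 0 0 0 0 0 0; 0 0 0 0 0 0 0; 0 0 0 0 0 0 0'  | grep -E "pos|force: \["
```

```text
position: [0.5978, -0.2395, 0.0737]
force: [0.2, -0.3, 0.9]
position: [0.5979, -0.2396, 0.0727]
force: [-0.8, -0.6, 5.7]
```

```bash
python3 -m crank '0 0 0 .0005 0 0 0; 0 0 0 .0005 0 0 0; 0 0 0 0 0 0 0; 0 0 0 0 0 0 0; 0 0 0 0 0 0 0; 0 0 0 0 0 0 0; 0 0 0 0 0 0 0; 0 0 0 0 0 0 0'  | grep -E "pos|force: \["
```

```text
position: [0.5979, -0.2397, 0.0719]
force: [-1.3, -0.7, 7.4]
```

```bash
python3 -m crank '0 0 0 .0005 0 0 0; 0 0 0 0 0 0 0; 0 0 0 0 0 0 0; 0 0 0 0 0 0 0; 0 0 0 0 0 0 0; 0 0 0 0 0 0 0; 0 0 0 0 0 0 0; 0 0 0 0 0 0 0'  | grep -E "pos|force: \["
```

```text
position: [0.5979, -0.2397, 0.0715]
force: [-3.1, -1.4, 9.2]
```

```bash
python3 -m crank '0 0 0 .0005 0 0 0; 0 0 0 .0003 0 0 0; 0 0 0 0 0 0 0; 0 0 0 0 0 0 0; 0 0 0 0 0 0 0; 0 0 0 0 0 0 0; 0 0 0 0 0 0 0; 0 0 0 0 0 0 0'  | grep -E "pos|force: \["
```

```text
position: [0.598, -0.2397, 0.0708]
force: [-2.2, -0.8, 9.7]
```

```bash
python3 -m crank '0 0 0 .0004 0 0 0; 0 0 0 0 0 0 0; 0 0 0 0 0 0 0; 0 0 0 0 0 0 0; 0 0 0 0 0 0 0; 0 0 0 0 0 0 0; 0 0 0 0 0 0 0; 0 0 0 0 0 0 0'  | grep -E "pos|force: \["
```

```text
position: [0.598, -0.2397, 0.0705]
force: [-3.0, -0.0, 11.7]
```

```bash
python3 -m crank '0 0 0 .0005 0 0 0; 0 0 0 0 0 0 0; 0 0 0 0 0 0 0; 0 0 0 0 0 0 0; 0 0 0 0 0 0 0; 0 0 0 0 0 0 0; 0 0 0 0 0 0 0; 0 0 0 0 0 0 0'  | grep -E "pos|force: \["
```

```text
position: [0.598, -0.2398, 0.0701]
force: [-2.8, 0.5, 13.7]
```

```bash
python3 -m crank '0 0 0 .0004 0 0 0; 0 0 0 0 0 0 0; 0 0 0 0 0 0 0; 0 0 0 0 0 0 0; 0 0 0 0 0 0 0; 0 0 0 0 0 0 0; 0 0 0 0 0 0 0; 0 0 0 0 0 0 0'  | grep -E "pos|force: \["
```

```text
position: [0.5981, -0.2398, 0.0696]
force: [-3.2, -0.2, 12.3]
```

```bash
python3 -m crank '0 0 0 .0004 0 0 0; 0 0 0 0 0 0 0; 0 0 0 0 0 0 0; 0 0 0 0 0 0 0; 0 0 0 0 0 0 0; 0 0 0 0 0 0 0; 0 0 0 0 0 0 0; 0 0 0 0 0 0 0'  | grep -E "pos|force: \["
```

```text
position: [0.5981, -0.2398, 0.0695]
force: [-3.9, -0.7, 15.9]
```

```bash
python3 -m crank '0 0 0 .0003 0 0 0; 0 0 0 0 0 0 0; 0 0 0 0 0 0 0; 0 0 0 0 0 0 0; 0 0 0 0 0 0 0; 0 0 0 0 0 0 0; 0 0 0 0 0 0 0; 0 0 0 0 0 0 0'  | grep -E "pos|force: \["
```

```text
position: [0.5981, -0.2398, 0.0693]
force: [-5.4, -0.3, 17.6]
```

```bash
python3 -m crank '0 0 0 .0003 0 0 0; 0 0 0 0 0 0 0; 0 0 0 0 0 0 0; 0 0 0 0 0 0 0; 0 0 0 0 0 0 0; 0 0 0 0 0 0 0; 0 0 0 0 0 0 0; 0 0 0 0 0 0 0'  | grep -E "pos|force: \["
```

```text
position: [0.5982, -0.2398, 0.0692]
force: [-5.8, 0.3, 20.6]
```

```bash
python3 -m crank '0 0 0 .0003 0 0 0; 0 0 0 0 0 0 0; 0 0 0 0 0 0 0; 0 0 0 0 0 0 0; 0 0 0 0 0 0 0; 0 0 0 0 0 0 0; 0 0 0 0 0 0 0; 0 0 0 0 0 0 0'  | grep -E "pos|force: \["
```

```text
position: [0.5982, -0.2398, 0.0691]
force: [-6.3, 1.3, 24.7]
```

The force rises steeply there, so the cover is on the hard boss and the stud is clicked. Next is pad3.

```bash
python3 -m crank '0 0 0 -.015 0 0 0; 0 0 0 -.03 0 0 0; 0 0 -.027 0 0 0 0; 0 0 -.027 0 0 0 0; 0 0 -.026 0 0 0 0; 0 0 0 .016 0 0 0; 0 0 0 .016 0 0 0; 0 0 0 0 0 0 0'  | grep -E "pos|force: \["
python3 -m crank '0 0 0 .001 0 0 0; 0 0 0 .001 0 0 0; 0 0 0 .001 0 0 0; 0 0 0 0 0 0 0; 0 0 0 0 0 0 0; 0 0 0 0 0 0 0; 0 0 0 0 0 0 0; 0 0 0 0 0 0 0'  | grep -E "pos|force: \["
```

```text
position: [0.5166, -0.2378, 0.0791]
force: [-0.4, 0.0, -0.2]
position: [0.5181, -0.238, 0.078]
force: [1.0, 0.1, 0.9]
```

```bash
python3 -m crank '0 0 0 .0005 0 0 0; 0 0 0 .0005 0 0 0; 0 0 0 .0005 0 0 0; 0 0 0 0 0 0 0; 0 0 0 0 0 0 0; 0 0 0 0 0 0 0; 0 0 0 0 0 0 0; 0 0 0 0 0 0 0'  | grep -E "pos|force: \["
```

```text
position: [0.5179, -0.2379, 0.0763]
force: [0.1, 0.5, 3.6]
```

```bash
python3 -m crank '0 0 0 .0005 0 0 0; 0 0 0 .0005 0 0 0; 0 0 0 .0005 0 0 0; 0 0 0 0 0 0 0; 0 0 0 0 0 0 0; 0 0 0 0 0 0 0; 0 0 0 0 0 0 0; 0 0 0 0 0 0 0'  | grep -E "pos|force: \["
```

```text
position: [0.5179, -0.238, 0.0747]
force: [-0.6, 0.0, -0.4]
```

```bash
python3 -m crank '0 0 0 .0005 0 0 0; 0 0 0 .0005 0 0 0; 0 0 0 0 0 0 0; 0 0 0 0 0 0 0; 0 0 0 0 0 0 0; 0 0 0 0 0 0 0; 0 0 0 0 0 0 0; 0 0 0 0 0 0 0'  | grep -E "pos|force: \["
```

```text
position: [0.5179, -0.238, 0.0738]
force: [0.1, 0.3, -0.1]
```

```bash
python3 -m crank '0 0 0 .0005 0 0 0; 0 0 0 .0003 0 0 0; 0 0 0 0 0 0 0; 0 0 0 0 0 0 0; 0 0 0 0 0 0 0; 0 0 0 0 0 0 0; 0 0 0 0 0 0 0; 0 0 0 0 0 0 0'  | grep -E "pos|force: \["
```

```text
position: [0.5179, -0.238, 0.073]
force: [0.0, -0.6, 2.9]
```

```bash
python3 -m crank '0 0 0 .0005 0 0 0; 0 0 0 .0005 0 0 0; 0 0 0 0 0 0 0; 0 0 0 0 0 0 0; 0 0 0 0 0 0 0; 0 0 0 0 0 0 0; 0 0 0 0 0 0 0; 0 0 0 0 0 0 0'  | grep -E "clo|pos|force: \["
```

```text
clock: 33.07
position: [0.5178, -0.238, 0.0721]
force: [-2.0, -0.1, 5.7]
```

```bash
python3 -m crank '0 0 0 .0005 0 0 0; 0 0 0 .0003 0 0 0; 0 0 0 0 0 0 0; 0 0 0 0 0 0 0; 0 0 0 0 0 0 0; 0 0 0 0 0 0 0; 0 0 0 0 0 0 0; 0 0 0 0 0 0 0'  | grep -E "pos|force: \["
```

```text
position: [0.5178, -0.238, 0.0713]
force: [-2.3, 1.0, 8.5]
```

```bash
python3 -m crank '0 0 0 .0005 0 0 0; 0 0 0 .0003 0 0 0; 0 0 0 0 0 0 0; 0 0 0 0 0 0 0; 0 0 0 0 0 0 0; 0 0 0 0 0 0 0; 0 0 0 0 0 0 0; 0 0 0 0 0 0 0'  | grep -E "clo|pos|force: \["
```

```text
clock: 34.4
position: [0.5178, -0.238, 0.0706]
force: [-3.3, 1.1, 9.9]
```

```bash
python3 -m crank '0 0 0 .0004 0 0 0; 0 0 0 .0 0 0 0; 0 0 0 0 0 0 0; 0 0 0 0 0 0 0; 0 0 0 0 0 0 0; 0 0 0 0 0 0 0; 0 0 0 0 0 0 0; 0 0 0 0 0 0 0'  | grep -E "pos|force: \["
```

```text
position: [0.5178, -0.238, 0.0702]
force: [-3.2, -0.7, 9.5]
```

```bash
python3 -m crank '0 0 0 .0004 0 0 0; 0 0 0 .0 0 0 0; 0 0 0 0 0 0 0; 0 0 0 0 0 0 0; 0 0 0 0 0 0 0; 0 0 0 0 0 0 0; 0 0 0 0 0 0 0; 0 0 0 0 0 0 0'  | grep -E "pos|force: \["
```

```text
position: [0.5178, -0.238, 0.0699]
force: [-3.3, 1.0, 11.1]
```

```bash
python3 -m crank '0 0 0 .0004 0 0 0; 0 0 0 0 0 0 0; 0 0 0 0 0 0 0; 0 0 0 0 0 0 0; 0 0 0 0 0 0 0; 0 0 0 0 0 0 0; 0 0 0 0 0 0 0; 0 0 0 0 0 0 0'  | grep -E "clo|pos|force: \["
```

```text
clock: 36.4
position: [0.5177, -0.238, 0.0694]
force: [-3.9, 1.6, 10.2]
```

```bash
python3 -m crank '0 0 0 .0004 0 0 0; 0 0 0 .0 0 0 0; 0 0 0 0 0 0 0; 0 0 0 0 0 0 0; 0 0 0 0 0 0 0; 0 0 0 0 0 0 0; 0 0 0 0 0 0 0; 0 0 0 0 0 0 0'  | grep -E "pos|force: \["
```

```text
position: [0.5177, -0.238, 0.0691]
force: [-4.6, 0.4, 13.5]
```

```bash
python3 -m crank '0 0 0 .0004 0 0 0; 0 0 0 .0 0 0 0; 0 0 0 0 0 0 0; 0 0 0 0 0 0 0; 0 0 0 0 0 0 0; 0 0 0 0 0 0 0; 0 0 0 0 0 0 0; 0 0 0 0 0 0 0'  | grep -E "pos|force: \["
```

```text
position: [0.5178, -0.238, 0.0689]
force: [-5.2, 1.0, 16.0]
```

```bash
python3 -m crank '0 0 0 .0003 0 0 0; 0 0 0 0 0 0 0; 0 0 0 0 0 0 0; 0 0 0 0 0 0 0; 0 0 0 0 0 0 0; 0 0 0 0 0 0 0; 0 0 0 0 0 0 0; 0 0 0 0 0 0 0'  | grep -E "clo|pos|force: \["
```

```text
clock: 38.4
position: [0.5177, -0.238, 0.0686]
force: [-5.4, 0.8, 17.9]
```

```bash
python3 -m crank '0 0 0 .0003 0 0 0; 0 0 0 .0 0 0 0; 0 0 0 0 0 0 0; 0 0 0 0 0 0 0; 0 0 0 0 0 0 0; 0 0 0 0 0 0 0; 0 0 0 0 0 0 0; 0 0 0 0 0 0 0'  | grep -E "pos|force: \["
```

```text
position: [0.5177, -0.238, 0.0683]
force: [-5.7, 1.6, 17.5]
```

```bash
python3 -m crank '0 0 0 .0003 0 0 0; 0 0 0 0 0 0 0; 0 0 0 0 0 0 0; 0 0 0 0 0 0 0; 0 0 0 0 0 0 0; 0 0 0 0 0 0 0; 0 0 0 0 0 0 0; 0 0 0 0 0 0 0'  | grep -E "clo|pos|force: \["
```

```text
clock: 39.73
position: [0.5178, -0.238, 0.0681]
force: [-7.5, 1.3, 18.5]
```

```bash
python3 -m crank '0 0 0 .0002 0 0 0; 0 0 0 .0 0 0 0; 0 0 0 0 0 0 0; 0 0 0 0 0 0 0; 0 0 0 0 0 0 0; 0 0 0 0 0 0 0; 0 0 0 0 0 0 0; 0 0 0 0 0 0 0'  | grep -E "pos|force: \["
```

```text
position: [0.5177, -0.238, 0.0679]
force: [-7.0, 1.9, 19.9]
```

```bash
python3 -m crank '0 0 0 .0003 0 0 0; 0 0 0 0 0 0 0; 0 0 0 0 0 0 0; 0 0 0 0 0 0 0; 0 0 0 0 0 0 0; 0 0 0 0 0 0 0; 0 0 0 0 0 0 0; 0 0 0 0 0 0 0'  | grep -E "clo|pos|force: \["
```

```text
clock: 41.07
position: [0.5178, -0.238, 0.0677]
force: [-6.7, 1.7, 20.9]
```

```bash
python3 -m crank '0 0 0 .0003 0 0 0; 0 0 0 0 0 0 0; 0 0 0 0 0 0 0; 0 0 0 0 0 0 0; 0 0 0 0 0 0 0; 0 0 0 0 0 0 0; 0 0 0 0 0 0 0; 0 0 0 0 0 0 0'  | grep -E "clo|pos|force: \["
```

```text
clock: 41.73
position: [0.5178, -0.238, 0.0676]
force: [-8.7, 2.9, 24.9]
```

```bash
python3 -m crank '0 0 0 .0002 0 0 0; 0 0 0 .0 0 0 0; 0 0 0 0 0 0 0; 0 0 0 0 0 0 0; 0 0 0 0 0 0 0; 0 0 0 0 0 0 0; 0 0 0 0 0 0 0; 0 0 0 0 0 0 0'  | grep -E "pos|force: \["
```

```text
position: [0.5178, -0.238, 0.0675]
force: [-9.2, 3.2, 26.7]
```

The hard stop is reached at pad3. Next is pad0.

```bash
python3 -m crank '0 0 0 -.01 0 0 0; 0 0 0 -.012 0 0 0; 0 .025 0 0 0 0 0; 0 .025 0 0 0 0 0; 0 .026 0 0 0 0 0; 0 0 0 .007 0 0 0; 0 0 0 .006 0 0 0; 0 0 0 0 0 0 0'  | grep -E "pos|force: \["
python3 -m crank '0 0 0 .001 0 0 0; 0 0 0 .001 0 0 0; 0 0 0 0 0 0 0; 0 0 0 0 0 0 0; 0 0 0 0 0 0 0; 0 0 0 0 0 0 0; 0 0 0 0 0 0 0; 0 0 0 0 0 0 0'  | grep -E "pos|force: \["
```

```text
position: [0.5189, -0.1624, 0.0747]
force: [-0.2, -0.7, -0.2]
position: [0.5194, -0.162, 0.0735]
force: [0.4, 0.1, -0.3]
```

```bash
python3 -m crank '0 0 0 .0005 0 0 0; 0 0 0 .0005 0 0 0; 0 0 0 0 0 0 0; 0 0 0 0 0 0 0; 0 0 0 0 0 0 0; 0 0 0 0 0 0 0; 0 0 0 0 0 0 0; 0 0 0 0 0 0 0'  | grep -E "pos|force: \["
```

```text
position: [0.5194, -0.162, 0.0725]
force: [-0.1, 0.0, -0.4]
```

```bash
python3 -m crank '0 0 0 .0005 0 0 0; 0 0 0 .0005 0 0 0; 0 0 0 0 0 0 0; 0 0 0 0 0 0 0; 0 0 0 0 0 0 0; 0 0 0 0 0 0 0; 0 0 0 0 0 0 0; 0 0 0 0 0 0 0'  | grep -E "pos|force: \["
```

```text
position: [0.5194, -0.162, 0.0715]
force: [0.8, -0.4, 0.4]
```

```bash
python3 -m crank '0 0 0 .0005 0 0 0; 0 0 0 .0003 0 0 0; 0 0 0 0 0 0 0; 0 0 0 0 0 0 0; 0 0 0 0 0 0 0; 0 0 0 0 0 0 0; 0 0 0 0 0 0 0; 0 0 0 0 0 0 0'  | grep -E "pos|force: \["
```

```text
position: [0.5194, -0.162, 0.0707]
force: [0.1, -0.9, -0.4]
```

```bash
python3 -m crank '0 0 0 .0005 0 0 0; 0 0 0 .0003 0 0 0; 0 0 0 0 0 0 0; 0 0 0 0 0 0 0; 0 0 0 0 0 0 0; 0 0 0 0 0 0 0; 0 0 0 0 0 0 0; 0 0 0 0 0 0 0'  | grep -E "clo|pos|force: \["
```

```text
clock: 46.4
position: [0.5194, -0.162, 0.0699]
force: [0.6, -0.8, -0.0]
```

```bash
python3 -m crank '0 0 0 .0005 0 0 0; 0 0 0 .0002 0 0 0; 0 0 0 0 0 0 0; 0 0 0 0 0 0 0; 0 0 0 0 0 0 0; 0 0 0 0 0 0 0; 0 0 0 0 0 0 0; 0 0 0 0 0 0 0'  | grep -E "pos|force: \["
```

```text
position: [0.5195, -0.162, 0.0695]
force: [-2.3, 0.5, 7.1]
```

```bash
python3 -m crank '0 0 0 .0004 0 0 0; 0 0 0 0 0 0 0; 0 0 0 0 0 0 0; 0 0 0 0 0 0 0; 0 0 0 0 0 0 0; 0 0 0 0 0 0 0; 0 0 0 0 0 0 0; 0 0 0 0 0 0 0'  | grep -E "clo|pos|force: \["
```

```text
clock: 47.73
position: [0.5194, -0.162, 0.0692]
force: [-3.7, 1.1, 12.1]
```

```bash
python3 -m crank '0 0 0 .0004 0 0 0; 0 0 0 0 0 0 0; 0 0 0 0 0 0 0; 0 0 0 0 0 0 0; 0 0 0 0 0 0 0; 0 0 0 0 0 0 0; 0 0 0 0 0 0 0; 0 0 0 0 0 0 0'  | grep -E "pos|force: \["
```

```text
position: [0.5195, -0.162, 0.069]
force: [-5.2, 0.9, 14.8]
```

```bash
python3 -m crank '0 0 0 .0003 0 0 0; 0 0 0 0 0 0 0; 0 0 0 0 0 0 0; 0 0 0 0 0 0 0; 0 0 0 0 0 0 0; 0 0 0 0 0 0 0; 0 0 0 0 0 0 0; 0 0 0 0 0 0 0'  | grep -E "pos|force: \["
```

```text
position: [0.5194, -0.162, 0.0687]
force: [-5.3, 0.4, 16.4]
```

```bash
python3 -m crank '0 0 0 .0004 0 0 0; 0 0 0 0 0 0 0; 0 0 0 0 0 0 0; 0 0 0 0 0 0 0; 0 0 0 0 0 0 0; 0 0 0 0 0 0 0; 0 0 0 0 0 0 0; 0 0 0 0 0 0 0'  | grep -E "clo|pos|force: \["
```

```text
clock: 49.73
position: [0.5195, -0.162, 0.0684]
force: [-4.7, 1.1, 17.1]
```

```bash
python3 -m crank '0 0 0 .0003 0 0 0; 0 0 0 0 0 0 0; 0 0 0 0 0 0 0; 0 0 0 0 0 0 0; 0 0 0 0 0 0 0; 0 0 0 0 0 0 0; 0 0 0 0 0 0 0; 0 0 0 0 0 0 0'  | grep -E "pos|force: \["
```

```text
position: [0.5195, -0.162, 0.0681]
force: [-4.5, 1.0, 18.8]
```

```bash
python3 -m crank '0 0 0 .0003 0 0 0; 0 0 0 0 0 0 0; 0 0 0 0 0 0 0; 0 0 0 0 0 0 0; 0 0 0 0 0 0 0; 0 0 0 0 0 0 0; 0 0 0 0 0 0 0; 0 0 0 0 0 0 0'  | grep -E "pos|force: \["
```

```text
position: [0.5195, -0.162, 0.0679]
force: [-5.9, 1.2, 19.4]
```

```bash
python3 -m crank '0 0 0 .0004 0 0 0; 0 0 0 0 0 0 0; 0 0 0 0 0 0 0; 0 0 0 0 0 0 0; 0 0 0 0 0 0 0; 0 0 0 0 0 0 0; 0 0 0 0 0 0 0; 0 0 0 0 0 0 0'  | grep -E "clo|pos|force: \["
```

```text
clock: 51.73
position: [0.5195, -0.162, 0.0676]
force: [-7.5, 1.7, 22.3]
```

```bash
python3 -m crank '0 0 0 .0002 0 0 0; 0 0 0 0 0 0 0; 0 0 0 0 0 0 0; 0 0 0 0 0 0 0; 0 0 0 0 0 0 0; 0 0 0 0 0 0 0; 0 0 0 0 0 0 0; 0 0 0 0 0 0 0'  | grep -E "pos|force: \["
```

```text
position: [0.5195, -0.162, 0.0675]
force: [-7.9, 1.0, 26.1]
```

```bash
python3 -m crank '0 0 0 .0002 0 0 0; 0 0 0 0 0 0 0; 0 0 0 0 0 0 0; 0 0 0 0 0 0 0; 0 0 0 0 0 0 0; 0 0 0 0 0 0 0; 0 0 0 0 0 0 0; 0 0 0 0 0 0 0'  | grep -E "pos|force: \["
```

```text
position: [0.5195, -0.162, 0.0674]
force: [-8.5, 1.7, 28.2]
```

All corners have been pressed to the hard stop, except pad1, which I only felt click. I retract aside and check the plane.

```bash
python3 -m crank '0 0 0 -.02 0 0 0; 0 0 0 -.035 0 0 0; 0 -.03 0 -.02 0 0 0; 0 -.035 0 0 0 0 0; 0 -.035 0 0 0 0 0; 0 -.035 0 0 0 0 0; 0 -.035 0 0 0 0 0; 0 -.03 0 0 0 0 0'  | grep -E "clo|pos|force: \["
python3 - <<'E'
from fit import *
t=[]
for n,c in(("top",(314,185)),("scene",(205,170))):
    f=grab_frame(n); r=fit(f,blobs(f,"dot",c,45,4),DOT,.0505,[.558,-.201,-.02]); print(n,np.round(r[0][:2]*1000,1),np.degrees(r[0][2]),r[1])
    W=world(f);H,S,V,red,yel=masks(f,W);m=(red|yel)&near(W,.5585,-.201,.11)&(W[...,2]>.04)&(W[...,2]<.065);P=W[m]
    dx,dy=P[:,0]-.5585,P[:,1]+.201
    A=np.c_[dx,dy,np.ones(len(P))];print("plane",np.linalg.lstsq(A,P[:,2],rcond=None)[0],len(P))
    for sx in(-1,1):
        for sy in(-1,1):
            k=(sx*dx>20)&(sy*dy>35); print(sx,sy,k.sum(),np.median(P[k,2]).round(4) if k.any() else "")
    t.append(cv2.resize(f["pixels"][c[1]-37:c[1]+38,c[0]-50:c[0]+50],(400,300),interpolation=cv2.INTER_CUBIC))
save("p4.png",np.hstack(t))
E
```

```text
clock: 53.73
position: [0.5147, -0.3647, 0.1412]
force: [0.5, 0.7, 0.7]
top [ 558.3 -201.8] -0.5440180706773304 4
plane [-0.001839    0.00019798  0.04996509] 1184
-1 -1 0 
-1 1 0 
1 -1 0 
1 1 0 
scene [ 557.8 -202.1] -0.5191881263982463 4
plane [0.00370818 0.00188162 0.05041981] 855
-1 -1 0 
-1 1 0 
1 -1 0 
1 1 0
```

View pics/p4.png

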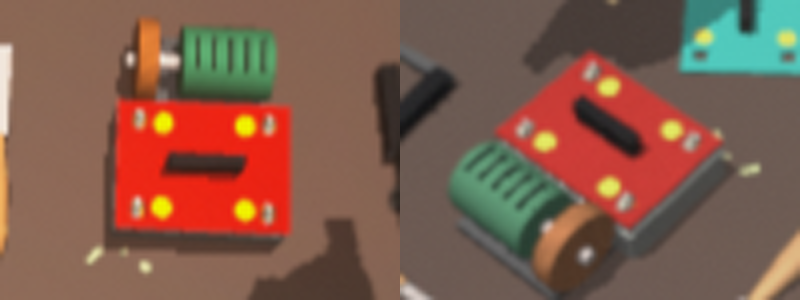

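The cover is flat within about 0.3 mm, with its top at 50 mm (underside about 1.3 mm over the bosses), and studs stand through all four holes at (140,118), (268,122), (137,205) and (268,213). There is time, so I re-press pad1 to its hard stop for certainty.

```bash
python3 -m crank '0 .0333 .0132 0 0 0 0; 0 .0333 .0132 0 0 0 0; 0 .0333 .0132 0 0 0 0; 0 .0333 .0132 0 0 0 0; 0 .0333 .0132 0 0 0 0; 0 .033 .013 0 0 0 0; 0 0 0 .01 0 0 0; 0 0 0 .01 0 0 0'  | grep -E "clo|pos|force: \["
python3 -m crank '0 0 0 .012 0 0 0; 0 0 0 .012 0 0 0; 0 0 0 .012 0 0 0; 0 0 0 .006 0 0 0; 0 0 0 .003 0 0 0; 0 0 0 0 0 0 0; 0 0 0 0 0 0 0; 0 0 0 0 0 0 0'  | grep -E "clo|pos|force: \["
```

```text
clock: 54.5
position: [0.5993, -0.1614, 0.1213]
force: [-0.9, -0.9, -0.6]
clock: 55.17
position: [0.5986, -0.1642, 0.0768]
force: [-0.1, -0.1, -0.1]
```

```bash
python3 -m crank '0 0 0 .001 0 0 0; 0 0 0 .001 0 0 0; 0 0 0 .001 0 0 0; 0 0 0 .001 0 0 0; 0 0 0 .001 0 0 0; 0 0 0 .0005 0 0 0; 0 0 0 0 0 0 0; 0 0 0 0 0 0 0'  | grep -E "clo|pos|force: \["
```

```text
clock: 55.83
position: [0.5983, -0.164, 0.0708]
force: [0.0, 0.1, -0.1]
```

```bash
python3 -m crank '0 0 0 .0005 0 0 0; 0 0 0 .0005 0 0 0; 0 0 0 0 0 0 0; 0 0 0 0 0 0 0; 0 0 0 0 0 0 0; 0 0 0 0 0 0 0; 0 0 0 0 0 0 0; 0 0 0 0 0 0 0'  | grep -E "clo|pos|force: \["
```

```text
clock: 56.5
position: [0.5983, -0.164, 0.0698]
force: [-0.5, -0.1, 0.2]
```

```bash
python3 -m crank '0 0 0 .0005 0 0 0; 0 0 0 .0005 0 0 0; 0 0 0 0 0 0 0; 0 0 0 0 0 0 0; 0 0 0 0 0 0 0; 0 0 0 0 0 0 0; 0 0 0 0 0 0 0; 0 0 0 0 0 0 0'  | grep -E "clo|pos|force: \["
```

```text
clock: 57.17
position: [0.5984, -0.164, 0.0693]
force: [-3.3, 0.5, 10.0]
```

```bash
python3 -m crank '0 0 0 .0005 0 0 0; 0 0 0 .0003 0 0 0; 0 0 0 0 0 0 0; 0 0 0 0 0 0 0; 0 0 0 0 0 0 0; 0 0 0 0 0 0 0; 0 0 0 0 0 0 0; 0 0 0 0 0 0 0'  | grep -E "clo|pos|force: \["
```

```text
clock: 57.83
position: [0.5984, -0.1641, 0.0688]
force: [-5.5, 1.4, 15.1]
```

```bash
python3 -m crank '0 0 0 .0005 0 0 0; 0 0 0 .0003 0 0 0; 0 0 0 0 0 0 0; 0 0 0 0 0 0 0; 0 0 0 0 0 0 0; 0 0 0 0 0 0 0; 0 0 0 0 0 0 0; 0 0 0 0 0 0 0'  | grep -E "clo|pos|force: \["
```

```text
clock: 58.5
position: [0.5985, -0.164, 0.0682]
force: [-5.6, 0.1, 18.5]
```

```bash
python3 -m crank '0 0 0 .0004 0 0 0; 0 0 0 0 0 0 0; 0 0 0 0 0 0 0; 0 0 0 0 0 0 0; 0 0 0 0 0 0 0; 0 0 0 0 0 0 0; 0 0 0 0 0 0 0; 0 0 0 0 0 0 0'  | grep -E "clo|pos|force: \["
```

```text
clock: 59.17
position: [0.5985, -0.1641, 0.0679]
force: [-7.8, 0.6, 19.7]
```

Same profile as pad0, and the height matches a clicked stud. I retract, take a last plane check per corner, and hand in.

```bash
python3 -m crank '0 0 0 -.02 0 0 0; 0 0 0 -.035 0 0 0; 0 -.02 -.02 -.02 0 0 0; 0 -.035 -.02 0 0 0 0; 0 -.035 -.02 0 0 0 0; 0 -.035 -.02 0 0 0 0; 0 -.035 0 0 0 0 0; 0 -.03 0 0 0 0 0'  | grep -E "clo|pos|force: \["
python3 -m crank '0 -.02 0 0 0 0 0; 0 -.02 0 0 0 0 0; 0 0 0 0 0 0 0; 0 0 0 0 0 0 0; 0 0 0 0 0 0 0; 0 0 0 0 0 0 0; 0 0 0 0 0 0 0; 0 0 0 0 0 0 0'  | grep -E "clo|pos|force: \["
python3 - <<'E'
from fit import *
for n in("top","scene"):
    f=grab_frame(n); W=world(f);H,S,V,red,yel=masks(f,W);P=W[(red|yel)&near(W,.5585,-.201,.11)&(W[...,2]>.04)&(W[...,2]<.062)]
    dx,dy=(P[:,0]-.5583)*1e3,(P[:,1]+.2015)*1e3
    for sx in(-1,1):
        for sy in(-1,1):
            k=(sx*dx>20)&(sy*dy>35); print(n,sx,sy,k.sum(),(P[k,2].mean()*1e3).round(2))
E
```

```text
clock: 59.83
position: [0.5129, -0.3555, 0.1421]
force: [-0.0, 0.5, -0.5]
clock: 60.5
position: [0.5141, -0.3918, 0.1419]
force: [-0.1, 0.7, 0.1]
top -1 -1 111 50.33
top -1 1 111 50.12
top 1 -1 114 50.13
top 1 1 104 49.66
scene -1 -1 51 50.68
scene -1 1 63 50.67
scene 1 -1 59 50.29
scene 1 1 79 50.84
```

All four corners are at about 50.3 mm on the top face, so flush.

```bash
python3 -c "
from workcell import bot
print(bot.job_done())"
```

```text
the job is handed in; nothing more can be done
None
```

The red cover is on the gear case and pressed down at all four studs. All four corners measured level, about 1.3 mm above the bosses. The job was handed in at about 61 s, with the highest push felt at the tool 28 N, but no verdict came back.

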